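# Find the latched key and release it

### The job

The control box on the chocolate table has four identical latching keys for the warming plates, and one of them was left latched down. With the fingertips, tap each key lightly from left to right (as seen from the robot) to find the one that is latched, then press that key home so that it springs up again; while looking for it, do not press any other key home. Only touch the keys: lift nothing, and leave the things round the box where they are.

Things in the scene. Friction and masses are not known exactly. Their poses are not given: they have to be found in the camera images.
- control_box: dark grey control box with an aluminium top plate, fixed to the table: 104 mm deep (its own x), 256 mm wide (its own y), plate 40 mm above the table. Origin: centre of its underside; x points away from the robot (within 20 degrees), y to the left along the key row, z up. Four identical cream square keys stand in a row along y in the middle of the plate, 56 mm apart (at y = +84, +28, -28, -84 mm).
- key_1_top (a point): centre of the top face of the leftmost key (38 mm square cap); 58 mm above the table while the key is up; it moves with the key
- key_1 (a joint): how far the leftmost key is down, m: 0 up (18 mm proud of the plate), 0.004 latched, 0.009 bottom stop. All keys: an up key yields from 1.5 N (0.9 N more per mm) and comes back up. The latched key stays firm below 5 N; pressed about 3 mm further (to 0.007, 8 to 9 N) its catch lets go and it springs up as the finger withdraws. Bottom stop at about 10 N; pressing on to it is safe. A tap of 2 to 4 N is light.
- key_2_top (a point): centre of the top face of the second from the left key (38 mm square cap); 58 mm above the table while the key is up; it moves with the key
- key_2 (a joint): how far the second from the left key is down, m: 0 up (18 mm proud of the plate), 0.004 latched, 0.009 bottom stop
- key_3_top (a point): centre of the top face of the third from the left key (38 mm square cap); 58 mm above the table while the key is up; it moves with the key
- key_3 (a joint): how far the third from the left key is down, m: 0 up (18 mm proud of the plate), 0.004 latched, 0.009 bottom stop
- key_4_top (a point): centre of the top face of the rightmost key (38 mm square cap); 58 mm above the table while the key is up; it moves with the key
- key_4 (a joint): how far the rightmost key is down, m: 0 up (18 mm proud of the plate), 0.004 latched, 0.009 bottom stop
- sample_cup: empty steel cup, 66 mm wide, 33 mm high, origin at the centre of its underside, loose, in front of the box; bystander
- marker_red: red marker, 127 mm long, 15 mm thick, origin at the middle of its underside, loose, in front of the box; bystander
- tape_roll: roll of blue tape lying flat, 100 mm across, 24 mm high, origin at the centre of its underside, loose, behind the box; bystander
- chocolate_piece: broken piece of chocolate, 54x48x12 mm, origin at the centre of its underside, loose, behind the box; bystander

How it is judged (in metres and radians):
On the way, in this order (a step that is already met when the one before it is completed fails the run):
1. the leftmost key is tapped (contact force between the fingers and key_1 above 0.3 N), for 0.02 s.
2. the second from the left key is tapped (contact force between the fingers and key_2 above 0.3 N), for 0.02 s.
3. the third from the left key is tapped (contact force between the fingers and key_3 above 0.3 N), for 0.02 s.
4. the rightmost key is tapped (contact force between the fingers and key_4 above 0.3 N), for 0.02 s.
5. the latched key has been pressed home and has sprung up: all four keys are up (value of joint each of key_1, key_2, key_3, key_4 below 0.0015 m), for 0.2 s.
At the end, for the whole second after the job is handed in: all four keys are up (within 1.5 mm) and the cup, marker, tape roll and chocolate piece are within 10 mm of where they were (all of step 5 and distance of each of sample_cup, marker_red, tape_roll, chocolate_piece from where it was at the start of the episode below 0.01 m); the robot touches nothing.
It fails at once if a key is pressed in beyond 7 mm while another key is still latched (wrong key pressed home) ((value of joint key_1 above 0.007 m and value of joint any of key_2, key_3, key_4 above 0.003 m) or (value of joint key_2 above 0.007 m and value of joint any of key_1, key_3, key_4 above 0.003 m) or (value of joint key_3 above 0.007 m and value of joint any of key_1, key_2, key_4 above 0.003 m) or (value of joint key_4 above 0.007 m and value of joint any of key_1, key_2, key_3 above 0.003 m)).
It fails at once if a key is pushed with more than 25 N (contact force between the fingers and key_1 above 25 N or contact force between the fingers and key_2 above 25 N or contact force between the fingers and key_3 above 25 N or contact force between the fingers and key_4 above 25 N).
It fails at once if the cup, marker, tape roll or chocolate piece is shifted or lifted by more than 10 mm (distance of any of sample_cup, marker_red, tape_roll, chocolate_piece from where it was at the start of the episode above 0.01 m).
It also fails if it takes over 51 s, if anything falls off the work surface, if the arm or the gripper's body presses on something with over 40 N, if the wrist force passes 120 N, or if a joint passes its speed limit or range.

### The arm

A 6-joint arm with a two-finger parallel gripper is mounted at the origin on a cart in front of the work surface, level with it; the furniture and walls round the work are solid. World frame = base frame: x ahead of the robot, y to its left, z up, the work surface at z = 0. Lengths are in mm, angles in degrees, forces in N, time in s.
With the tool pointing down it reaches from about 300 to 850 mm from the base axis. Payload 4.2 kg.
Tool frame: the origin (TCP) lies at the very end of the fingers, on their centre line; the grasp point (between the pads) lies 19 mm behind it; x points along the fingers, y is the direction in which the jaws open and shut, and the axes are right-handed (so a half turn about x gives the same grasp; the last joint's range is limited). The gripper opens to 91 mm and grips with 3 to 60 N. Pads are 32 mm wide; open, the fingers measure 118 mm over their backs; the gripper's body (76 mm by 178 mm) begins 60 mm behind the grasp point.
Start: joints at [-76.089, 18.312, 89.639, -0, 72.044, -1.146], TCP at [149.379, -555.274, 213.976] pointing down, gripper open.
Joint ranges: [-177.97, 177.97], [-48.28, 115.42], [12.27, 149.76], [-77.06, 257.06], [2.81, 150.46], [-146.56, 146.56]. Speed limits (degrees/s): [147.25, 147.25, 180, 180, 180, 180].

### API

Orientations are given as [roll, pitch, yaw] about the fixed x, y, z axes, in that order (R = Rz(yaw) Ry(pitch) Rx(roll)).
In Python, from workcell import sensors, grab_frame, job_done, finder gives the robot as it stands.
- The arm moves only by the tool play_rows, never from a script. Its argument "motion" is a list of rows, each a list of 5 numbers: the shift along the world's x, y, z in m, then the turn about the world's z in rad, then the opening, from 0 (shut) to 1 (fully open). In form: [[tx, ty, tz, roll, fingers], ...]. A call has exactly 8 rows; each row is the pose to reach, as a shift and turn from the pose commanded when the call began; what a row does not reach only later rows make up. A row lasts 1/12 s, in which the tool goes at most 41.7 mm and 7.16 degrees, less where a joint would pass 70% of its speed; a pose out of reach is approached as far as the arm can. A call with a gripper value outside its range is refused whole. The fingers move at their own pace and stop on an object; "squeeze" is the grip in N (left out, the last holds). Time passes only in rows, so rows that repeat a pose let the fingers close, or fill a call up. It gives the time, the measured TCP pose, the force and the opening at its end, in the units of the state.
- sensors.state(): the state, without advancing time (a new reading comes with each control period).
- grab_frame(name): name is "side" or "top"; returns a dict with "img" (480x640x3 uint8, blue, green, red), "fx", "fy", "cx", "cy" (pixels), "rvec" (rotation vector, rad) and "tvec" (3), from world to camera coordinates, as OpenCV has them. Camera axes: x right, y down, z forward; pixel columns grow to the right and rows downward; lengths in mm; the calibration is good to about 2 mm. A picture is of the moment at which its call begins. There is no depth.
- job_done(): hands the job in, once; it reports no verdict.
Trained networks look in a picture, given as the dict that the camera call returned (one of the last four; its "shot" number tells which), for a name from the list of things; names that differ only in an ending like _2 or _b are one class to them, and where a whole thing is asked for, a point or a joint stands for the part that bears it (a point fixed in the world has none). Each returns a list of dicts, best first, with "conf" (0 to 1); they miss things now and then, are a little off and sometimes report something else, mostly with a low value. They report only what shows in the picture. A call takes as long as a camera call.
- finder.spot_in(picture, label): "point" ([column, row] in pixels, amid what is visible of it).
- finder.spot_point(picture, label): "point" ([column, row] in pixels: a listed point, or the origin of a listed thing).
The state is a dict: "time_s": time; "qpos": joint angles; "qvel": joint speeds; "effort": joint torques, N m; "ee_pos": TCP position; "ee_rot": TCP orientation; "force": force on the tool from outside, world axes, zero at the start; "torque": the same for the moment, N m; "gripper_width": finger opening in mm.
Only numpy, scipy, OpenCV 4.12 (cv2) and the standard library are available. Lean on these libraries where they do the work, as an engineer would, in place of code of your own. Each camera call takes 0.05 s, during which the arm holds its last target.

## Working session

There is one attempt and no reset: what is moved stays moved. The work goes in short steps, Python scripts to look and compute and a tool call to move; the robot and the scene stay as the last step left them, time stands still between calls to the robot, and variables do not carry over. Pictures are saved under pics/ and viewed, and the job is handed in when it is done.

Besides the shell and the picture viewer there is one more tool, called after "Emit:" as a command line: name --pt "numbers of a row" for each row, then --argument value for the rest. play_rows: Moves the arm, as the interface text tells. Its arguments: {"type":"object","properties":{"motion":{"type":"array","items":{"type":"array","items":{"type":"number"}}},"squeeze":{"type":"number"}},"required":["motion"]}

```bash
mkdir -p pics; ls; cat > h.py <<'E'
import numpy as np, cv2
from workcell import sensors, grab_frame, job_done, finder
def ray(p,uv):
    K=np.array([[p["fx"],0,p["cx"]],[0,p["fy"],p["cy"]],[0,0,1.]])
    R=cv2.Rodrigues(np.array(p["rvec"],float))[0]; t=np.array(p["tvec"],float).ravel()
    return -R.T@t, R.T@np.linalg.inv(K)@np.array([uv[0],uv[1],1.])
def atz(p,uv,z):
    c,d=ray(p,uv); return c+d*(z-c[2])/d[2]
E
python3 - <<'E'
from h import *
print(sensors.state())
for n in ("top","side"):
    p=grab_frame(n); cv2.imwrite(f"pics/{n}0.png",p["img"])
    print(n,ray(p,(320,240)))
    for l in ["key_1_top","control_box","sample_cup","marker_red","tape_roll","chocolate_piece"]:
        for r in finder.spot_point(p,l)[:5]:
            z=56 if l=="key_1_top" else 0
            print(l,np.round(r["point"],1),round(r["conf"],2),np.round(atz(p,r["point"],z),1))
E
```

```text
pics
{'time_s': 0.0, 'qpos': array([-7.60868599e+01,  1.83523584e+01,  8.97068035e+01,  1.78861033e-04,
        7.20426903e+01, -1.14742841e+00]), 'qvel': array([0.01646262, 0.03027681, 0.02050659, 0.05069946, 0.07113002,
       0.01256506]), 'effort': array([-6.62673619e-05, -4.12459302e+01, -2.31978106e+01,  7.26088788e-02,
        4.57234879e-02, -1.34816050e-04]), 'ee_pos': array([ 149.27428299, -554.76571625,  213.1103893 ]), 'ee_rot': array([-91.24308788,  89.89814762, 103.81742538]), 'force': array([ 0.10348462, -0.68040163, -0.07857494]), 'torque': array([-0.02822062,  0.01006064,  0.03603784]), 'gripper_width': 91.11140204415236}
top (array([401.79701376,   5.62218442, 905.85561723]), array([ 0.19917624,  0.00477041, -0.98001325]))
key_1_top [326.5 275.7] 0.82 [505.7  -3.3  56. ]
control_box [364.9 269.3] 0.62 [526.4 -81.5   0. ]
sample_cup [359.3 343.3] 0.63 [380.6 -69.2   0. ]
marker_red [417.6 327.9] 0.68 [ 411.3 -184.4    0. ]
tape_roll [325.9 213.5] 0.73 [642.2  -1.6   0. ]
chocolate_piece [399.4 214.8] 0.88 [ 641.1 -154.2    0. ]
chocolate_piece [331.  212.8] 0.68 [643.8 -12.1   0. ]
side (array([399.09253497, 678.30205095, 539.90903831]), array([ 0.22125624, -0.79664447, -0.56267129]))
key_1_top [366.2 245.8] 0.92 [504.1 -12.7  56. ]
key_1_top [432.7 268.2] 0.2 [382.5  20.4  56. ]
control_box [365.  247.1] 0.82 [517.7 -87.5   0. ]
sample_cup [434.2 269.1] 0.67 [377.6 -53.7   0. ]
sample_cup [420.  228.5] 0.48 [ 418.3 -189.2    0. ]
marker_red [419.6 228.6] 0.67 [ 419.  -188.6    0. ]
tape_roll [292.3 253.9] 0.69 [650.3 -23.9   0. ]
chocolate_piece [315.  223.8] 0.53 [ 638.8 -142.9    0. ]
```

View pics/top0.png

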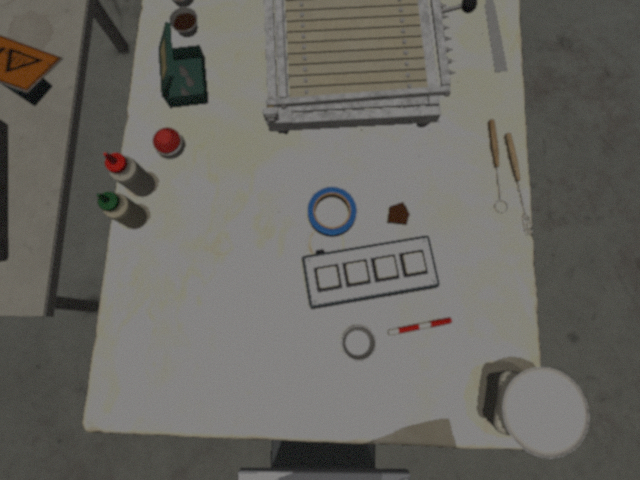

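View pics/side0.png

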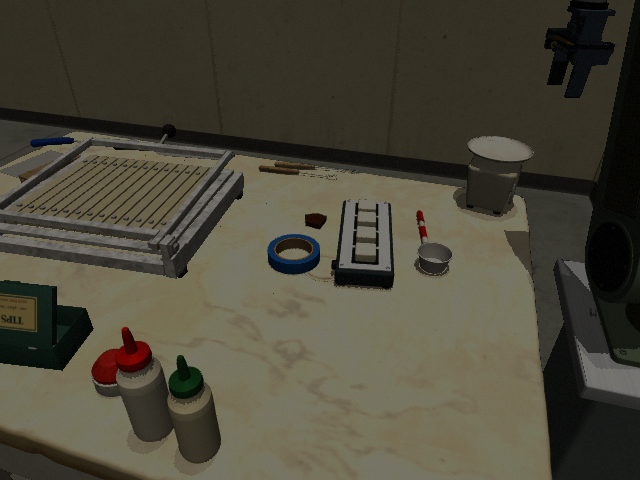

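```bash
python3 - <<'E'
from h import *
a=cv2.imread("pics/top0.png"); cv2.imwrite("pics/topc.png",cv2.resize(a[220:320,290:450],None,fx=5,fy=5,interpolation=cv2.INTER_CUBIC))
a=cv2.imread("pics/side0.png"); cv2.imwrite("pics/sidec.png",cv2.resize(a[190:290,300:460],None,fx=5,fy=5,interpolation=cv2.INTER_CUBIC))
E
```

```text
(no output)
```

View pics/topc.png

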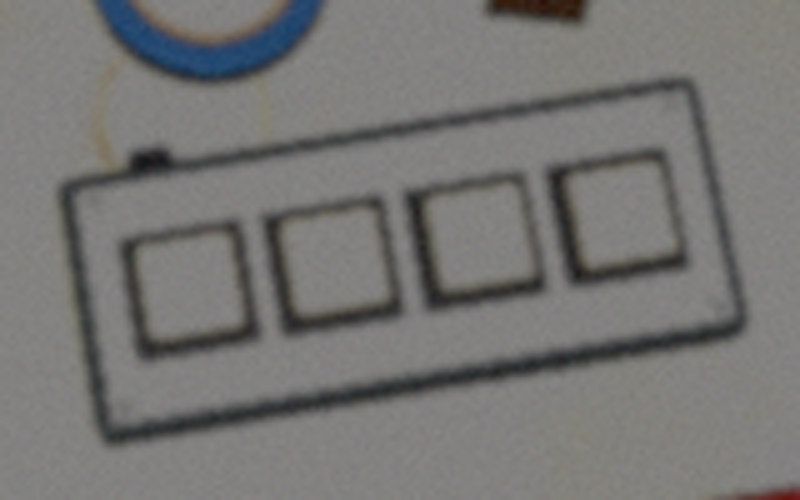

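View pics/sidec.png

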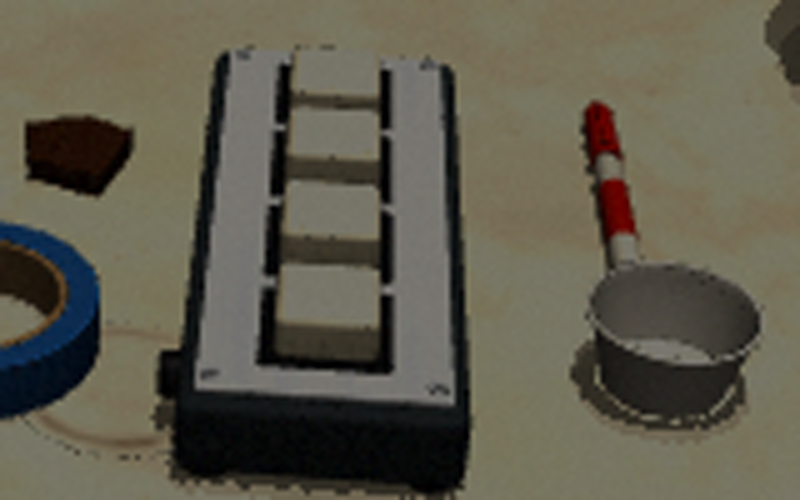

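```bash
python3 - <<'E'
from h import *
from scipy.optimize import least_squares
p=grab_frame("top"); s=grab_frame("side")
def cam(p,P):
    K=np.array([[p["fx"],0,p["cx"]],[0,p["fy"],p["cy"]],[0,0,1.]])
    return cv2.projectPoints(np.array(P,float),np.array(p["rvec"],float),np.array(p["tvec"],float),K,None)[0].reshape(-1,2)
tc=lambda l:np.array(l)/5.+[290,220]
sc=lambda l:np.array(l)/5.+[300,190]
tk=tc([(195,288),(333,262),(480,240),(622,213)]); tp=tc([(65,185),(690,82),(742,325),(108,438)])
for q in tk: print("top key",np.round(atz(p,q,57),1))
for q in tp: print("plate",np.round(atz(p,q,40),1))
sk=sc([(330,293),(333,207),(335,133)]);
for q in sk: print("side key",np.round(atz(s,q,57),1))
corn=np.array([[52,128],[52,-128],[-52,-128],[-52,128]]); ky=[84,28,-28,-84]
def T(v,xy,z):
    c,sn=np.cos(v[2]),np.sin(v[2]); xy=np.array(xy,float)
    return np.c_[v[0]+c*xy[:,0]-sn*xy[:,1], v[1]+sn*xy[:,0]+c*xy[:,1], np.full(len(xy),z)]
def f(v,which=2):
    r=[]
    if which!=1: r+=[cam(p,T(v,[(0,y) for y in ky],57))-tk, (cam(p,T(v,corn,40))-tp)]
    if which!=0: r+=[cam(s,T(v,[(0,y) for y in ky[:3]],57))-sk]
    return np.concatenate(r).ravel()
for w in (0,1,2):
    o=least_squares(lambda v:f(v,w),[520,-82,0]); print(w,o.x,np.degrees(o.x[2]),np.abs(o.fun).max())
v=o.x
print(np.round(T(v,[(0,y) for y in ky],58),1))
E
```

```text
top key [502.1  -8.1  57. ]
top key [512.5 -60.3  57. ]
top key [ 521.5 -116.1   57. ]
top key [ 532.4 -170.4   57. ]
plate [543.7  42.5  40. ]
plate [ 587.4 -202.3   40. ]
plate [ 492.1 -218.7   40. ]
plate [446.6  24.3  40. ]
side key [502.5  -2.6  57. ]
side key [512.4 -58.4  57. ]
side key [ 522.1 -111.5   57. ]
0 [ 5.17421645e+02 -8.86586148e+01  1.81323979e-01] 10.389098721796577 2.8103808045229357
1 [ 5.17311780e+02 -8.51126272e+01  1.77939470e-01] 10.19518061508134 0.31680476270906865
2 [ 5.17504194e+02 -8.82772449e+01  1.80628421e-01] 10.34924619872459 2.6019442259249104
[[ 502.4   -5.6   58. ]
 [ 512.5  -60.7   58. ]
 [ 522.5 -115.8   58. ]
 [ 532.6 -170.9   58. ]]
```

```bash
python3 - <<'E'
from h import *
from scipy.spatial.transform import Rotation as R
s=sensors.state(); print(s["time_s"]); M=R.from_euler("xyz",s["ee_rot"],degrees=True).as_matrix(); print(M.round(3), np.degrees(np.arctan2(M[1,1],M[0,1])))
E
```

```text
0.8
[[ 0.     0.26  -0.966]
 [-0.    -0.966 -0.26 ]
 [-1.     0.     0.   ]] -74.94186414832822
```

```bash
python3 - <<'E'
from h import *
p=grab_frame("top"); s=grab_frame("side")
b=atz(s,(488,205),0); print(b)
K=np.array([[s["fx"],0,s["cx"]],[0,s["fy"],s["cy"]],[0,0,1.]])
for z in (80,120,160,200): print(z, atz(s,(500,150),z), atz(p,(545,412),z))
E
```

```text
[ 276.46695283 -336.73777429    0.        ]
80 [ 262.96898122 -477.78045547   80.        ] [ 269.89123559 -383.74216108   80.        ]
120 [ 274.80815309 -377.23165906  120.        ] [ 276.28004135 -364.88344837  120.        ]
160 [ 286.64732496 -276.68286266  160.        ] [ 282.66884711 -346.02473567  160.        ]
200 [ 298.48649684 -176.13406626  200.        ] [ 289.05765288 -327.16602297  200.        ]
```

Emit:
play_rows --pt "0.01 0.016 0.02 0 0" --pt "0.03 0.047 0.035 -0.02 0" --pt "0.05 0.078 0.035 -0.04 0" --pt "0.07 0.109 0.035 -0.06 0" --pt "0.09 0.14 0.035 -0.082 0" --pt "0.11 0.172 0.035 -0.082 0" --pt "0.13 0.203 0.035 -0.082 0" --pt "0.15 0.234 0.035 -0.082 0" --squeeze 20

```text
time_s: 1.57
ee_pos: [299.9, -319.7, 249.2]
ee_rot: [125.3, 90.0, -44.4]
force: [0.7, -0.2, 0.5]
gripper_width: 40.7
```

Emit:
play_rows --pt "0.02 0.031 0 0 0" --pt "0.04 0.062 0 0 0" --pt "0.06 0.094 0 0 0" --pt "0.08 0.125 0 0 0" --pt "0.1 0.156 0 0 0" --pt "0.12 0.187 0 0 0" --pt "0.14 0.219 0 0 0" --pt "0.16 0.25 0 0 0"

```text
time_s: 2.23
ee_pos: [460.0, -69.4, 249.2]
ee_rot: [148.7, 90.0, -20.9]
force: [-0.2, -0.8, 0.4]
gripper_width: 0.5
```

Emit:
play_rows --pt "0.014 0.022 -0.02 0 0" --pt "0.028 0.044 -0.045 0 0" --pt "0.042 0.065 -0.075 0 0" --pt "0.042 0.065 -0.105 0 0" --pt "0.042 0.065 -0.135 0 0" --pt "0.042 0.065 -0.155 0 0" --pt "0.042 0.065 -0.165 0 0" --pt "0.042 0.065 -0.165 0 0"

```text
time_s: 2.9
ee_pos: [499.9, -6.2, 82.0]
ee_rot: [-11.6, 89.7, 178.8]
force: [-0.6, -0.1, -0.8]
gripper_width: 0.3
```

```bash
python3 - <<'E'
from h import *
from scipy.spatial.transform import Rotation as R
for n in ("top","side"):
    p=grab_frame(n); a=p["img"]
    a=a[220:320,290:450] if n=="top" else a[150:270,300:460]
    cv2.imwrite(f"pics/{n}1.png",cv2.resize(a,None,fx=5,fy=5,interpolation=cv2.INTER_CUBIC))
s=sensors.state(); print(s["time_s"],s["ee_pos"],s["force"]); M=R.from_euler("xyz",s["ee_rot"],degrees=True).as_matrix(); print(np.degrees(np.arctan2(M[1,1],M[0,1])))
E
```

```text
3.0 [502.18668991  -6.40782069  84.77567446] [ 0.07584342 -0.32901881  0.02594304]
-79.65555675111167
```

View pics/side1.png

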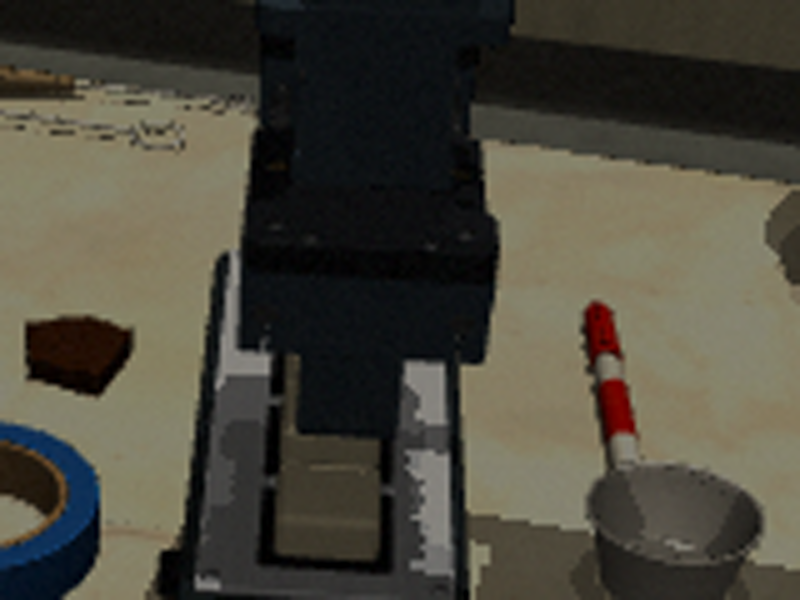

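Emit:
play_rows --pt "0 0.002 -0.006 0 0" --pt "0 0.002 -0.012 0 0" --pt "0 0.002 -0.018 0 0" --pt "0 0.002 -0.022 0 0" --pt "0 0.002 -0.024 0 0" --pt "0 0.002 -0.024 0 0" --pt "0 0.002 -0.024 0 0" --pt "0 0.002 -0.024 0 0"

```text
time_s: 3.67
ee_pos: [501.6, -4.3, 60.1]
ee_rot: [156.2, 90.0, -13.5]
force: [-0.4, -0.1, 0.3]
gripper_width: 0.6
```

```bash
python3 - <<'E'
from h import *
p=grab_frame("side"); s=sensors.state(); print(s["time_s"],s["ee_pos"],s["force"])
cv2.imwrite("pics/side2.png",cv2.resize(p["img"][150:270,300:460],None,fx=5,fy=5))
E
```

```text
3.7167 [501.60982441  -4.28571899  60.21319211] [-0.19146953  0.0139854   0.43285485]
```

View pics/side2.png

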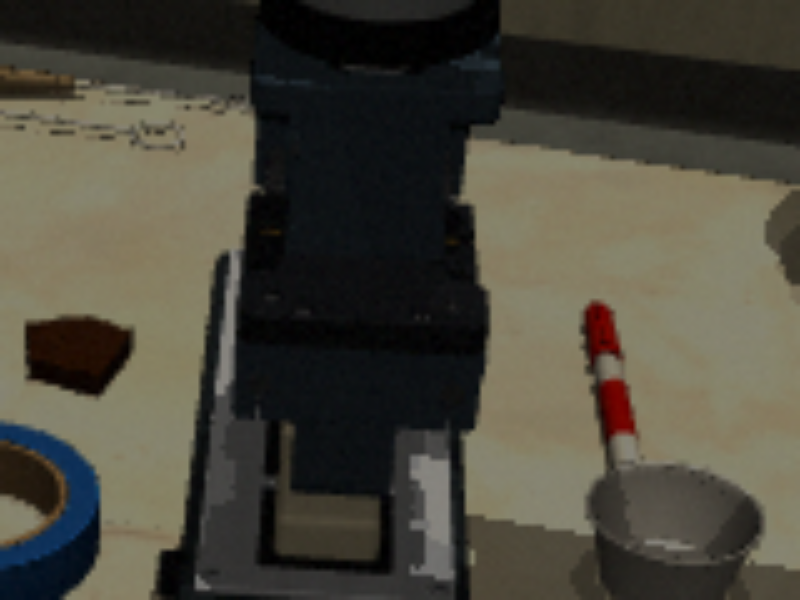

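Emit:
play_rows --pt "0.003 0.002 0 0 0" --pt "0.003 0.002 -0.0005 0 0" --pt "0.003 0.002 -0.001 0 0" --pt "0.003 0.002 -0.0015 0 0" --pt "0.003 0.002 -0.002 0 0" --pt "0.003 0.002 -0.0025 0 0" --pt "0.003 0.002 -0.003 0 0" --pt "0.003 0.002 -0.003 0 0"

```text
time_s: 4.38
ee_pos: [504.4, -2.3, 57.0]
ee_rot: [147.0, 90.0, -22.7]
force: [-0.6, 0.6, 2.9]
gripper_width: 0.3
```

```bash
python3 - <<'E'
from h import *
p=grab_frame("side"); s=sensors.state(); print(s["time_s"],s["ee_pos"],s["force"])
K=np.array([[p["fx"],0,p["cx"]],[0,p["fy"],p["cy"]],[0,0,1.]])
print(cv2.projectPoints(s["ee_pos"].reshape(1,3),np.array(p["rvec"],float),np.array(p["tvec"],float),K,None)[0])
E
```

```text
4.4333 [504.43949317  -2.24376425  57.11630526] [-0.25243293 -0.39968014  1.84183553]
[[[364.90137534 248.47579748]]]
```

Emit:
play_rows --pt "0 0 0.008 0 0" --pt "0 0 0.015 0 0" --pt "0.005 -0.028 0.017 0 0" --pt "0.01 -0.055 0.017 0 0" --pt "0.01 -0.055 0.011 0 0" --pt "0.01 -0.055 0.006 0 0" --pt "0.01 -0.055 0.003 0 0" --pt "0.01 -0.055 0.003 0 0"

```text
time_s: 5.1
ee_pos: [513.3, -56.5, 59.1]
ee_rot: [-22.1, 89.9, 168.3]
force: [-0.5, 0.4, 0.3]
gripper_width: 0.5
```

Emit:
play_rows --pt "0 0 -0.0005 0 0" --pt "0 0 -0.001 0 0" --pt "0 0 -0.0015 0 0" --pt "0 0 -0.002 0 0" --pt "0 0 -0.0025 0 0" --pt "0 0 -0.003 0 0" --pt "0 0 -0.003 0 0" --pt "0 0 -0.003 0 0"

```text
time_s: 5.77
ee_pos: [514.5, -57.1, 57.2]
ee_rot: [-156.7, 90.0, 33.7]
force: [0.1, 1.6, 1.6]
gripper_width: 0.2
```

```bash
python3 - <<'E'
from h import *
p=grab_frame("side"); s=sensors.state(); print(s["time_s"],s["ee_pos"],s["force"])
cv2.imwrite("pics/side3.png",cv2.resize(p["img"][150:270,300:460],None,fx=5,fy=5))
E
```

```text
5.8167 [514.51028186 -57.13820925  57.16384647] [0.29009204 1.06833441 2.1650701 ]
```

View pics/side3.png

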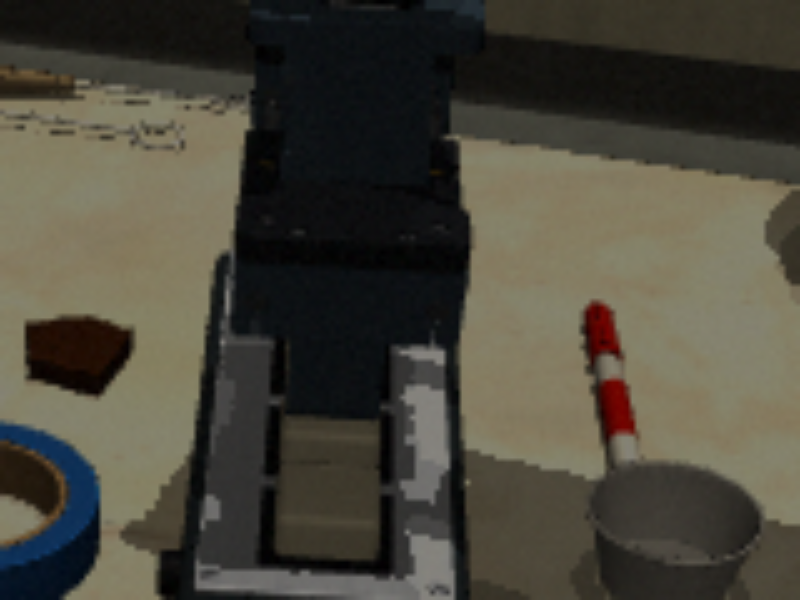

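Emit:
play_rows --pt "0 0 0.008 0 0" --pt "0 0 0.015 0 0" --pt "0.005 -0.028 0.017 0 0" --pt "0.01 -0.055 0.017 0 0" --pt "0.01 -0.055 0.011 0 0" --pt "0.01 -0.055 0.006 0 0" --pt "0.01 -0.055 0.003 0 0" --pt "0.01 -0.055 0.003 0 0"

```text
time_s: 6.48
ee_pos: [523.3, -111.5, 59.1]
ee_rot: [-24.2, 89.9, 166.2]
force: [0.3, -1.0, -0.8]
gripper_width: 0.4
```

Emit:
play_rows --pt "0 0 -0.0005 0 0" --pt "0 0 -0.001 0 0" --pt "0 0 -0.0015 0 0" --pt "0 0 -0.002 0 0" --pt "0 0 -0.0025 0 0" --pt "0 0 -0.003 0 0" --pt "0 0 -0.003 0 0" --pt "0 0 -0.003 0 0"

```text
time_s: 7.15
ee_pos: [524.5, -112.1, 57.2]
ee_rot: [-163.9, 90.0, 26.4]
force: [-0.7, 1.0, 1.8]
gripper_width: 0.6
```

```bash
python3 - <<'E'
from h import *
p=grab_frame("side"); s=sensors.state(); print(s["time_s"],s["ee_pos"],s["force"])
E
```

```text
7.2 [ 524.5014182  -112.10274597   57.15531849] [-0.56149729  1.53552022  2.25431858]
```

Key 3 is up as well. On to key 4.

Emit:
play_rows --pt "0 0 0.008 0 0" --pt "0 0 0.015 0 0" --pt "0.005 -0.028 0.017 0 0" --pt "0.01 -0.055 0.017 0 0" --pt "0.01 -0.055 0.011 0 0" --pt "0.01 -0.055 0.006 0 0" --pt "0.01 -0.055 0.003 0 0" --pt "0.01 -0.055 0.003 0 0"

```text
time_s: 7.87
ee_pos: [533.3, -166.4, 59.1]
ee_rot: [-30.1, 89.9, 160.2]
force: [-0.2, 1.2, -0.5]
gripper_width: 0.2
```

Emit:
play_rows --pt "0 0 -0.0005 0 0" --pt "0 0 -0.001 0 0" --pt "0 0 -0.0015 0 0" --pt "0 0 -0.002 0 0" --pt "0 0 -0.0025 0 0" --pt "0 0 -0.003 0 0" --pt "0 0 -0.003 0 0" --pt "0 0 -0.003 0 0"

```text
time_s: 8.53
ee_pos: [534.4, -167.3, 57.0]
ee_rot: [83.3, 90.0, -86.3]
force: [-0.3, -0.3, 0.1]
gripper_width: 0.4
```

```bash
python3 - <<'E'
from h import *
p=grab_frame("side"); s=sensors.state(); print(s["time_s"],s["ee_pos"],s["force"])
cv2.imwrite("pics/side4.png",cv2.resize(p["img"][150:270,300:460],None,fx=5,fy=5))
E
```

```text
8.5833 [ 534.37714014 -167.27641622   56.99121106] [-0.49552705  0.16828303  0.63125837]
```

View pics/side4.png

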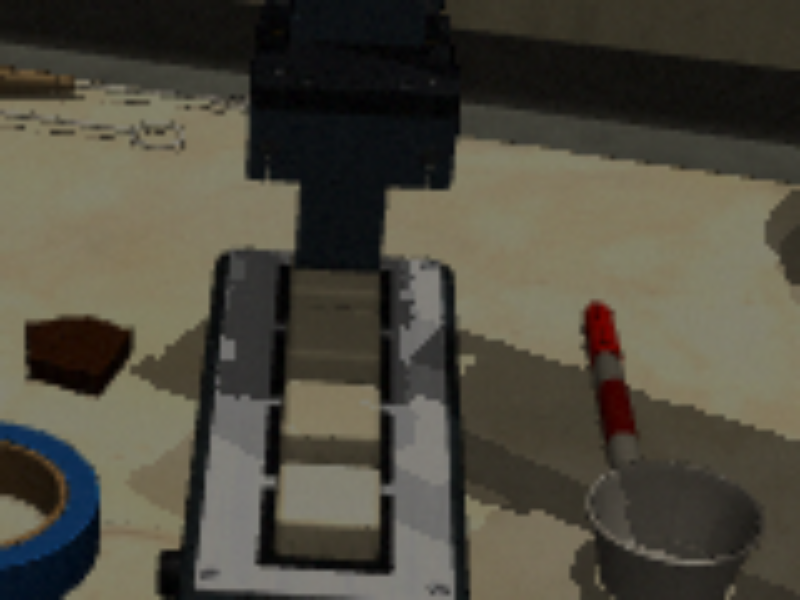

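Emit:
play_rows --pt "0 0 -0.0005 0 0" --pt "0 0 -0.001 0 0" --pt "0 0 -0.0015 0 0" --pt "0 0 -0.002 0 0" --pt "0 0 -0.0025 0 0" --pt "0 0 -0.003 0 0" --pt "0 0 -0.0035 0 0" --pt "0 0 -0.0035 0 0"

```text
time_s: 9.25
ee_pos: [534.4, -167.3, 53.9]
ee_rot: [132.6, 90.0, -37.1]
force: [-1.5, 0.6, 5.2]
gripper_width: 0.7
```

Emit:
play_rows --pt "0 0 -0.0005 0 0" --pt "0 0 -0.001 0 0" --pt "0 0 -0.0015 0 0" --pt "0 0 -0.002 0 0" --pt "0 0 -0.0025 0 0" --pt "0 0 -0.003 0 0" --pt "0 0 -0.0035 0 0" --pt "0 0 -0.004 0 0"

```text
time_s: 9.92
ee_pos: [534.4, -167.3, 50.6]
ee_rot: [137.5, 90.0, -32.1]
force: [-1.2, 0.5, 9.4]
gripper_width: 0.5
```

Emit:
play_rows --pt "0 0 -0.0005 0 0" --pt "0 0 -0.001 0 0" --pt "0 0 -0.001 0 0" --pt "0 0 0.002 0 0" --pt "0 0 0.008 0 0" --pt "0 0 0.02 0 0" --pt "0 0 0.04 0 0" --pt "0 0 0.07 0 0"

```text
time_s: 10.58
ee_pos: [532.6, -166.7, 117.9]
ee_rot: [-28.0, 89.7, 162.3]
force: [0.3, -0.2, -0.9]
gripper_width: 0.6
```

Emit:
play_rows --pt "0 0 0.03 0 0" --pt "-0.01 -0.02 0.06 0 0" --pt "-0.02 -0.05 0.09 0 0" --pt "-0.03 -0.08 0.11 0 0" --pt "-0.04 -0.11 0.12 0 0" --pt "-0.05 -0.13 0.12 0 0" --pt "-0.05 -0.14 0.12 0 0" --pt "-0.05 -0.14 0.12 0 0"

```text
time_s: 11.25
ee_pos: [484.0, -309.0, 239.1]
ee_rot: [84.5, 90.0, -85.3]
force: [0.7, 0.6, 0.1]
gripper_width: 0.3
```

```bash
python3 - <<'E'
from h import *
for n in ("side","top"):
    p=grab_frame(n)
    a=p["img"][190:290,300:460] if n=="side" else p["img"][200:360,290:460]
    cv2.imwrite(f"pics/{n}5.png",cv2.resize(a,None,fx=5 if n=="side" else 3.5,fy=5 if n=="side" else 3.5,interpolation=cv2.INTER_CUBIC))
    for l in ["sample_cup","marker_red","tape_roll","chocolate_piece"]:
        for r in finder.spot_point(p,l)[:1]: print(n,l,np.round(r["point"],1))
s=sensors.state(); print(s["time_s"],s["ee_pos"],s["force"])
E
```

```text
side sample_cup [431.2 268.6]
side marker_red [417.  230.7]
side tape_roll [293.3 254.3]
side chocolate_piece [314.8 221.2]
top sample_cup [355.2 337.7]
top marker_red [420.7 326. ]
top tape_roll [330.7 213.4]
top chocolate_piece [397.9 215.6]
11.75 [ 484.65520564 -306.69620009  239.45365341] [ 0.42200798  0.04943152 -0.42757573]
```

View pics/side5.png

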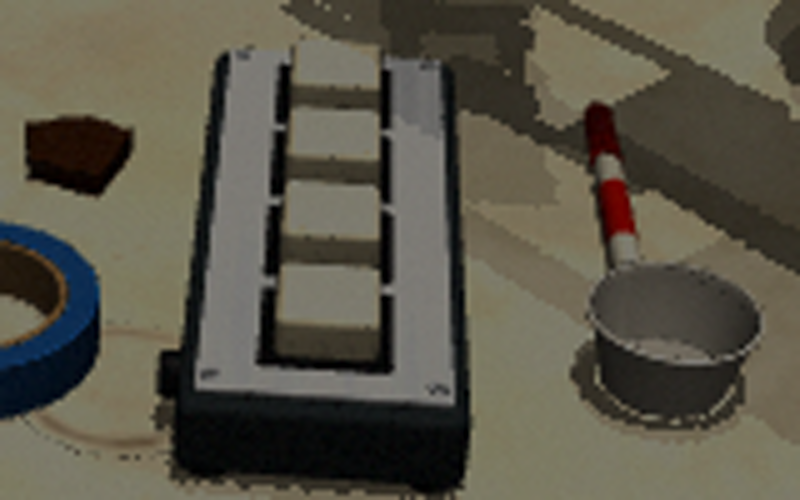

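View pics/top5.png

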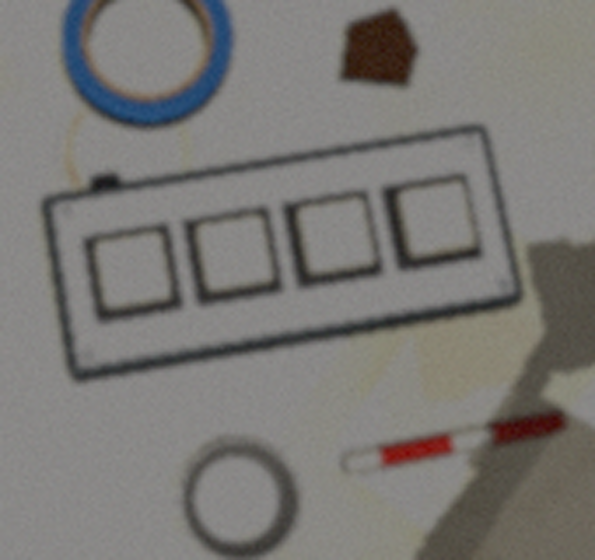

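Key 4 now stands as tall as the others (its visible side face is about 18 px high, up from about 10 px in the first picture). The cup, marker, tape roll and chocolate piece look unmoved.

```bash
python3 -c "
from workcell import job_done
print(job_done())"
```

```text
the job is handed in; nothing more can be done
None
```

I tapped the four keys from left to right with the closed fingertips, found the rightmost key latched, and pressed it home so that it sprang up. I handed the job in at about 11.8 s; no verdict is reported.

- **Keys 1 to 3:** each gave about 2 N at fingertip height 57 mm, which fits an up key pushed in about 1 mm.
- **Key 4:** it gave no force at 57 mm and was firm at about 54 mm, so it was the latched one. That tap read 5.2 N, slightly above the light range. I then pressed it to just past 7 mm (9.4 N at the last reading, plus about 1 mm more commanded) and withdrew.
- **Last checks:** the side picture shows key 4 as proud as the others, the arm is clear, and the force reads about zero. The cup, marker, tape roll and chocolate piece look the same in the pictures as at the start. The finder network's points for them differ by up to about 7 pixels between looks. I put that down to its scatter, because the pictures themselves show no shift.

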